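# Bin the reject and index the inspection slide

### The arm

A 7-joint arm with a two-finger parallel gripper is mounted at the origin on a cart in front of the work surface, level with it; the furniture and walls round the work are solid. World frame = base frame: x ahead of the robot, y to its left, z up, the work surface at z = 0. Lengths are in m, angles in rad, forces in N, time in s.
With the tool pointing down it reaches from about 0.425 to 0.925 m from the base axis. Payload 6.8 kg.
Tool frame: the origin (TCP) lies at the very end of the fingers, on their centre line; the grasp point (between the pads) lies 19 mm behind it; z points along the fingers, y is the direction in which the jaws open and shut (so a half turn about z gives the same grasp; the last joint's range is limited). The gripper opens to 85 mm and grips with 20 to 120 N. Pads are 22 mm wide; open, the fingers measure 114 mm over their backs; the gripper's body (76 mm by 85 mm) begins 54 mm behind the grasp point. The pads swing forward as they close: fully open they stand 13 mm farther back than shut.
Start: joints at [1.215, 0.477, 0.022, 1.555, -0.011, 1.109, -0.083], TCP at [0.166, -0.654, 0.231] pointing down, gripper open.
Joint ranges: [-2.96, 2.96], [-0.34, 2.1], [-1.41, 1.46], [0.24, 2.44], [-1.37, 4.51], [0.17, 1.92], [-2.96, 2.96]. Speed limits (rad/s): [2.39, 2.39, 3.14, 3.14, 3.14, 3.14, 3.14].

### API

Orientations are given as a rotation vector (axis times angle).
In Python, from cell import env gives the robot as it stands. The module is installed in compiled form; this text tells all that it offers.
- The arm moves only by the tool send_rows, never from a script. Its argument "steps" is a list of rows, each a list of 3 entries, a list of its own where there are three numbers: the shift along the world's x, y, z in m, then the turn about the world's z in degrees, then the opening, from 0 (shut) to 1 (fully open). In form: [[[tx, ty, tz], spin, grip], ...]. A call has 1 to 12 rows; each row shifts and turns the commanded pose from where the row before left it; what a row does not reach is not made up. A row lasts 1/12 s, in which the tool goes at most 41.7 mm and 7.16 degrees, less where a joint would pass 70% of its speed; a pose out of reach is approached as far as the arm can. A call with a gripper value outside its range is refused whole. The fingers move at their own pace and stop on an object; "force" is the grip in N (left out, the last holds). Time passes only in rows, so rows that do not move let the fingers close. It gives the time, the measured TCP pose, the force and the opening at its end, in the units of the state.
- env.sense(): the state, without advancing time (a new reading comes with each control period).
- env.read_camera(name): name is "scene" or "top" or "wrist"; returns a dict with "img" (420x560x3 uint8, red, green, blue), "K" (3x3 intrinsics, pixels), "k1" (the pictures are not rectified: a ray, as slopes to the right and down, at radius r is drawn at 1 + k1 r^2 times it, then the intrinsics apply), "origin" and "orientation" of the camera in the world. Camera axes: x right, y down, z forward; pixel columns grow to the right and rows downward; lengths in m; the calibration is good to about 2 mm. A picture is of the moment at which its call begins. There is no depth.
- env.job_done(): hands the job in, once; it reports no verdict.
The state is a dict: "time_s": time; "qpos": joint angles; "qvel": joint speeds; "effort": joint torques, N m; "tcp_pos": TCP position; "orientation": TCP orientation; "ft_force": force on the tool from outside, world axes, zero at the start; "moment": the same for the moment, N m; "opening": finger opening in m.
Only numpy, scipy, OpenCV 4.12 (cv2) and the standard library are available. Lean on these libraries where they do the work, as an engineer would, in place of code of your own. Each camera call takes 0.05 s, during which the arm holds its last target.

### The job

Drop the rejected printed part from the carriage's nest into the orange reject box and let go of it. Then pull the red lock plunger up, slide the carriage one hole along the rail toward the end with the green marker, and let the pin drop fully into that hole. Finish still holding the red knob with the pin fully home, and leave the beaker, the amber jar and the blue vial where they stand.

Things in the scene. Friction and masses are not known exactly. Their poses are not given: they have to be found in the camera images.
- index_rail: Fixed aluminium square tube, 24 mm wide and 240 mm long, on two grey end feet (42 mm high, 46 mm wide, base flanges 84 mm across). Origin on the work surface under the middle of the tube; the tube runs along its own y axis and z is up. The tube's top is 38 mm up and has five round pin holes about 11 mm wide, 36 mm apart, at y = -72, -36, 0, 36 and 72 mm.
- carriage (a joint): Position in m of the dark steel carriage (a collar 50 mm long, 39 mm wide, top 46.5 mm above the work surface) along the rail's +y axis; 0 = middle hole, where it starts; +0.036 and -0.036 are the neighbouring holes; travel -0.075 to 0.075. It drags with about 1.5 N. It is locked while the pin is in a hole (about 1.5 mm play either way).
- plunger (a joint): Lift in m of the red lock plunger, mounted on the carriage: 0 = pin fully home in a hole, stop at 0.016. The round-nosed pin, 8 mm thick, reaches 9 mm into the hole, so the carriage is free above about 0.009; released over a hole the plunger springs down by itself. The spring needs about 4 N at 0 and 8 N at 0.016.
- knob (a point): Point on the plunger's axis, in the red knob (upright cylinder 22 mm in diameter, 30 mm tall), 79 mm above the work surface when the pin is home: knob from 61 to 91 mm. Below the knob is only an 8 mm rod and, up to 54 mm, an 18 mm brass bush on the carriage. It rides with carriage and plunger; axes as the rail's.
- nest (a point): Centre of the floor of the white nest fixed to the carriage, 56 mm from the tube's axis on the rail's -x side (facing the robot), 30 mm above the work surface. Its pocket is 30 mm (x) by 44 mm (y) with a rim 5 mm high. Axes as the rail's.
- reject_part: Rejected beige resin print, loose in the nest, about 15 g: base plate 22 mm (own x) by 36 mm (own y), 4 mm thick, with a square boss 14 x 14 mm from 4 to 18 mm high, boss centre at own y = -6 mm. Origin at the centre of the underside.
- green_marker: Green round button, 22 mm in diameter, 10 mm high, fixed on top of one end foot of the rail, 117 mm from the middle. It shows the direction to slide. Origin at the centre of its underside.
- white_marker: White round button of the same size, on the other end foot.
- reject_box_in (a point): Centre of the inner floor (4 mm above the work surface) of the fixed orange reject box, outside 100 mm (own x) by 130 mm (own y) by 45 mm high, walls 4 mm, open on top. Axes along its sides.
- beaker: Empty glass beaker, 55 mm wide, 69 mm high, loose bystander. Origin at the centre of its underside.
- amber_jar: Brown glass jar with black lid, 52 mm wide, 82 mm high, loose bystander. Origin at the centre of its underside.
- blue_vial: Glass vial with blue contents and black cap, 22 mm wide, 48 mm high, loose bystander. Origin at the centre of its underside.
Not all that is in view belongs to the job. What is shaped like the reject_part but turquoise is not meant.

How it is judged:
On the way, in this order (a step that is already met when the one before it is completed fails the run):
1. the reject lies in the orange box, let go, with the carriage still locked in its first hole (x of reject_part in the frame of reject_box_in between -0.046 and 0.046 m and y of reject_part in the frame of reject_box_in between -0.061 and 0.061 m and z of reject_part in the frame of reject_box_in below 0.025 m and contact force between the fingers and reject_part below 0.1 N and linear speed of reject_part below 0.03 m/s and value of joint carriage between -0.004 and 0.004 m and value of joint plunger below 0.003 m), for 0.2 s.
2. the plunger is pulled up clear of the first hole by the gripper (value of joint plunger above 0.0075 m and value of joint carriage between -0.004 and 0.004 m and contact force between the fingers and plunger above 1 N), for 0.1 s.
At the end, for the whole second after the job is handed in: The reject lies in the orange box, let go. The carriage is at the next hole toward the green marker (within 4 mm), the pin is home (plunger lifted less than 2.5 mm), everything is still, and the gripper still holds the knob with more than 1 N (x of reject_part in the frame of reject_box_in between -0.046 and 0.046 m and y of reject_part in the frame of reject_box_in between -0.061 and 0.061 m and z of reject_part in the frame of reject_box_in below 0.025 m and contact force between the fingers and reject_part below 0.1 N and linear speed of reject_part below 0.03 m/s and ((y of green_marker in the frame of index_rail above 0 m and value of joint carriage between 0.032 and 0.04 m) or (y of green_marker in the frame of index_rail below 0 m and value of joint carriage between -0.04 and -0.032 m)) and value of joint plunger below 0.0025 m and contact force between the fingers and plunger above 1 N and linear speed of carriage below 0.01 m/s); the arm keeps its last pose, push and grip.
It fails at once if the beaker was knocked over or moved more than 30 mm (distance of beaker from where it was at the start of the episode above 0.03 m or angle between beaker's own z axis and vertical above 0.5 rad).
It fails at once if the amber jar was knocked over or moved more than 30 mm (distance of amber_jar from where it was at the start of the episode above 0.03 m or angle between amber_jar's own z axis and vertical above 0.5 rad).
It fails at once if the blue vial was knocked over or moved more than 30 mm (distance of blue_vial from where it was at the start of the episode above 0.03 m or angle between blue_vial's own z axis and vertical above 0.5 rad).
It also fails if it takes over 54 s, if anything falls off the work surface, if the arm or the gripper's body presses on something with over 40 N, if the wrist force passes 120 N, or if a joint passes its speed limit or range.

## Working session

There is one attempt and no reset: what is moved stays moved. The work goes in short steps, Python scripts to look and compute and a tool call to move; the robot and the scene stay as the last step left them, time stands still between calls to the robot, and variables do not carry over. Pictures are saved under pics/ and viewed, and the job is handed in when it is done.

Besides the shell and the picture viewer there is one more tool, called after "Emit:" by a JSON object that holds its "method" and its "body", one argument or row to a line. send_rows: Moves the arm, as the interface text tells. Its arguments: {"type":"object","properties":{"steps":{"type":"array","items":{"type":"array"}},"force":{"type":"number"}},"required":["steps"]}

```bash
mkdir -p pics
cat > h.py <<'E'
import numpy as np, cv2
from cell import env
from scipy.spatial.transform import Rotation as R
def snap(name,tag):
    d=env.read_camera(name); cv2.imwrite(f'pics/{tag}.png',d['img'][:,:,::-1]); 
    np.savez(f'pics/{tag}.npz',**{k:np.array(v) for k,v in d.items()}); return d
def load(tag): return dict(np.load(f'pics/{tag}.npz'))
def rot(o):
    o=np.array(o,float)
    return o if o.shape==(3,3) else R.from_rotvec(o).as_matrix()
def ray(d,u,v):
    K=d['K'];k=float(d['k1'])
    pts=cv2.undistortPoints(np.array([[[u,v]]],float),K,np.array([k,0,0,0.]))[0,0]
    return np.array(d['origin']),rot(d['orientation'])@np.array([pts[0],pts[1],1])
def onz(d,u,v,z):
    o,r=ray(d,u,v); return o+r*(z-o[2])/r[2]
def proj(d,p):
    q=rot(d['orientation']).T@(np.array(p)-d['origin'])
    x,y=q[0]/q[2],q[1]/q[2]; f=1+float(d['k1'])*(x*x+y*y); K=d['K']
    return K[0,0]*x*f+K[0,2],K[1,1]*y*f+K[1,2]
def tri(d1,p1,d2,p2):
    o1,r1=ray(d1,*p1);o2,r2=ray(d2,*p2)
    A=np.stack([r1,-r2],1);s=np.linalg.lstsq(A,o2-o1,rcond=None)[0]
    a=o1+s[0]*r1;b=o2+s[1]*r2; return (a+b)/2,np.linalg.norm(a-b)
E
python3 - <<'E'
from h import *
print(env.sense())
for n in ['scene','top','wrist']:
    d=snap(n,n+'0'); print(n,d['K'],d['k1'],d['origin'],d['orientation'])
E
```

```text
{'time_s': 0.0, 'qpos': array([ 1.2149376 ,  0.47780228,  0.02233629,  1.55645382, -0.01149522,
        1.10928892, -0.08307639]), 'qvel': array([ 4.62541578e-04,  1.46054054e-03,  1.37220242e-03, -1.97105013e-04,
       -5.39772849e-05,  9.60218610e-04,  8.19759243e-05]), 'effort': array([ 4.36832543e-04, -5.96453118e+01,  1.60778023e+00, -2.81192797e+01,
        1.24076981e-02,  9.36728407e-03, -1.29799949e-05]), 'tcp_pos': array([ 0.16537289, -0.65381932,  0.23032319]), 'orientation': array([-3.11573386e+00, -3.88041424e-01,  5.68511686e-04]), 'ft_force': array([ 0.1076604 ,  0.54643752, -0.75085272]), 'moment': array([-0.04036527,  0.05482967,  0.05919455]), 'opening': 0.08552795528822063}
scene [[417.95758787   0.         282.76606409]
 [  0.         417.95758787 209.84973835]
 [  0.           0.           1.        ]] -0.07193246635940881 [-0.08114699  0.46281389  0.64350616] [-1.28933955  2.11207969 -1.05100475]
top [[518.04462655   0.         277.8569848 ]
 [  0.         518.04462655 204.08316309]
 [  0.           0.           1.        ]] -0.08962336608225943 [0.28518849 0.08880293 1.42256475] [-2.07879293  2.1248652  -0.22822936]
wrist [[327.14207097   0.         280.02767886]
 [  0.         327.14207097 210.89396993]
 [  0.           0.           1.        ]] -0.07458238289897315 [ 0.23078769 -0.63884257  0.37263182] [ 2.30165624 -1.79305646 -0.24780868]
```

View pics/scene0.png

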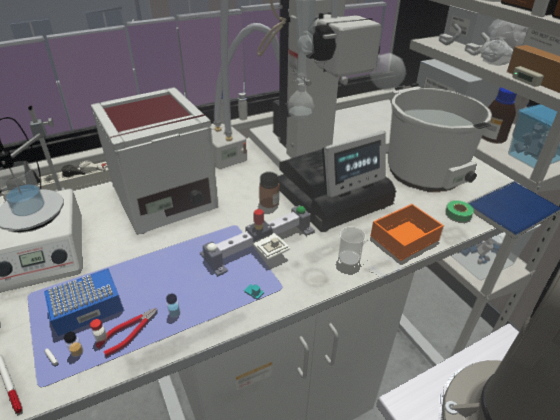

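View pics/top0.png

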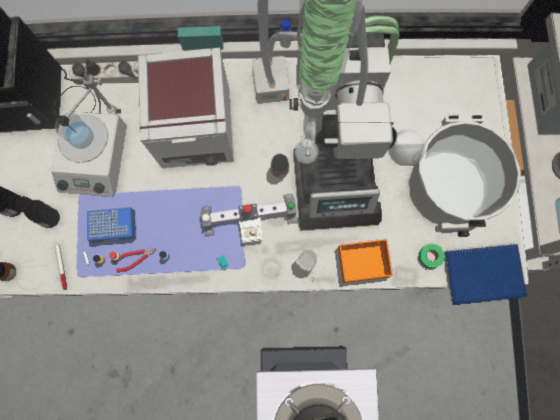

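View pics/wrist0.png

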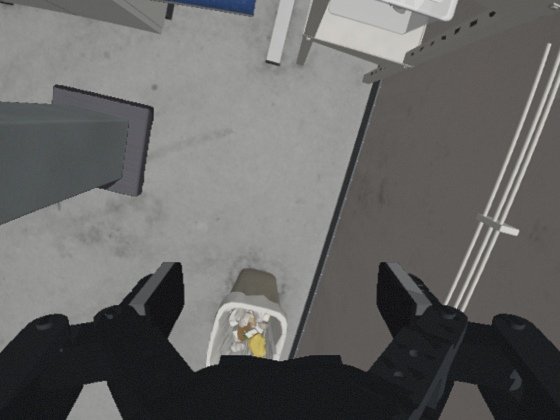

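The scene view shows the rail near (255,235), with the green marker at (299,210), the red knob at (259,215), the beaker at (350,247) and the box at (407,232). I'll zoom in and compute rough positions.

Run:
```python
from h import *
a=load('top0')['img'][150:300,180:420,::-1]; b=load('scene0')['img'][160:310,130:370,::-1]
cv2.imwrite('pics/z0.png',np.vstack([cv2.resize(a,(480,300),interpolation=2),cv2.resize(b,(480,300),interpolation=2)]))
d=load('top0');hsv=cv2.cvtColor(d['img'],cv2.COLOR_RGB2HSV)
def cen(lo,hi,roi):
    m=cv2.inRange(hsv,lo,hi);k=np.zeros_like(m);x0,y0,x1,y1=roi;k[y0:y1,x0:x1]=m[y0:y1,x0:x1]
    n,l,s,c=cv2.connectedComponentsWithStats(k);i=1+np.argmax(s[1:,4]);return c[i],s[i]
for nm,lo,hi,roi,z in [('green',(40,80,50),(80,255,255),(270,180,310,225),.05),('red',(0,120,60),(8,255,255),(230,195,265,225),.091),('box',(5,150,120),(20,255,255),(330,230,400,290),.045)]:
    c,s=cen(lo,hi,roi);print(nm,c,s,onz(d,*c,z))
for nm,u,v,z in [('white',206,217,.052),('jar',280,165,.08),('beaker',306,263,.069),('base?',315,400,0),('tealpart',223,262,.01),('vial',163,256,.048)]: print(nm,onz(d,u,v,z))
```

```text
green [290.325 204.975] [287 202   7   7  40] [0.59116173 0.05899229 0.05      ]
red [247.24390244 207.95121951] [244 205   8   7  41] [0.57657852 0.17344631 0.091     ]
box [363.65222623 261.12093863] [ 339  240   53   42 1662] [ 0.43450513 -0.13258493  0.045     ]
white [0.56259115 0.28782212 0.052     ]
jar [0.69581787 0.08461489 0.08      ]
beaker [0.43062668 0.02249836 0.069     ]
base? [0.07628706 0.00652868 0.        ]
tealpart [0.44455008 0.24627617 0.01      ]
vial [0.4593681  0.40335484 0.048     ]
```

View pics/z0.png

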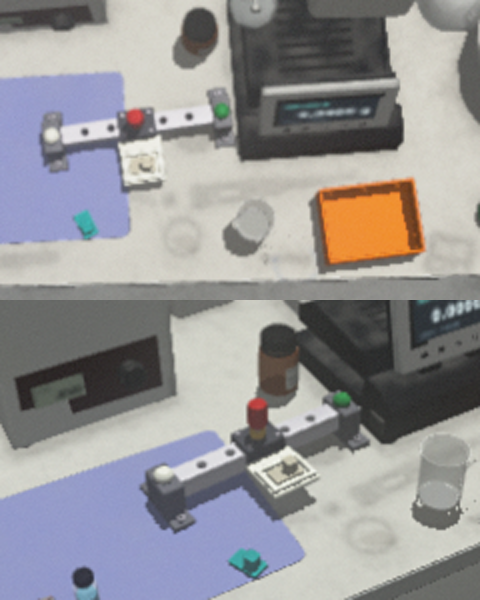

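Run:
```python
from h import *
s=load('scene0');t=load('top0');w=load('wrist0')
for a,b in [((470,207),(446,250)),((515,235),(453,303)),((508,184),(520,245)),((450,37),(480,235)),((390,95),(420,170)),((460,210),(432,256)),((325,150),(310,198)),((383,133),(376,192)),((300,210),(290,205)),((259,214),(247,208)),((269,180),(280,160)),((213,150),(228,150))]:
    print(a,b,*tri(s,a,t,b))
print(rot(w['orientation']))
cv2.imwrite('pics/z1.png',cv2.resize(s['img'][0:280,360:560,::-1],(571,800))[:600])
print([onz(w,u,v,-.0) for u,v in [(130,5),(255,10),(280,60),(370,75)]])
```

```text
(470, 207) (446, 250) [ 0.45955048 -0.37767067 -0.0055731 ] 0.013269843667321157
(515, 235) (453, 303) [ 0.31582744 -0.37842205  0.0062014 ] 0.00533360732722037
(508, 184) (520, 245) [ 0.48061472 -0.58509978 -0.01010302] 0.01766211996841292
(450, 37) (480, 235) [ 0.47487296 -0.25978905  0.43715639] 0.1098838213378776
(390, 95) (420, 170) [ 0.63484621 -0.22874794  0.25938176] 0.039247186687736337
(460, 210) (432, 256) [ 0.44654887 -0.32921758  0.00860218] 0.0025096801200202557
(325, 150) (310, 198) [0.57325906 0.0138615  0.20183117] 0.0008632101054254595
(383, 133) (376, 192) [ 0.58309191 -0.14869177  0.20217423] 0.004921184254886696
(300, 210) (290, 205) [0.59216359 0.05880737 0.04219225] 0.002258226343480223
(259, 214) (247, 208) [0.57741491 0.17278366 0.08083266] 0.004600986509897345
(269, 180) (280, 160) [0.71416554 0.08211989 0.06210171] 0.005077459746849728
(213, 150) (228, 150) [0.7076022  0.21702483 0.18432666] 0.004793699316852227
[[ 0.24440047 -0.93381974 -0.26124529]
 [-0.96967266 -0.23587049 -0.06403154]
 [-0.00182614  0.26897176 -0.96314633]]
[array([ 0.30903771, -0.45573754,  0.        ]), array([ 0.33300315, -0.58562493,  0.        ]), array([ 0.29121434, -0.62288027,  0.        ]), array([ 0.30091942, -0.72046833,  0.        ])]
```

View pics/z1.png

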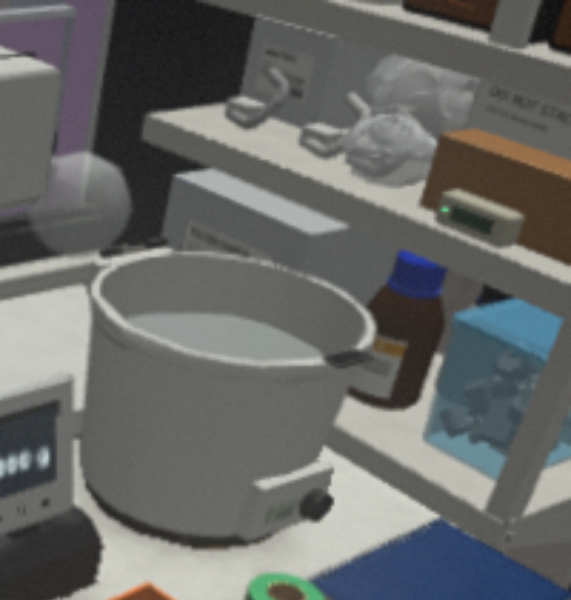

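The path to the nest is clear at z≈0.25: the mat and tape are flat, and the balance display top is at about z=0.20 with x>0.57. I'll move over in two legs.

Emit:
{"method": "send_rows", "body": {
  "steps": [
    [[0.019,0.033,0.002],0,1],
    [[0.02,0.034,0.002],0,1],
    [[0.02,0.034,0.002],0,1],
    [[0.02,0.034,0.002],0,1],
    [[0.02,0.034,0.002],0,1],
    [[0.02,0.034,0.002],0,1],
    [[0.02,0.034,0.002],0,1],
    [[0.02,0.034,0.002],0,1],
    [[0.02,0.034,0.002],0,1],
    [[0.02,0.034,0.002],0,1],
    [[0.02,0.034,0],0,1],
    [[0.015,0.031,0],0,1]
  ]
}}

```text
time_s: 1.15
tcp_pos: [0.4008, -0.248, 0.2515]
orientation: [3.117, 0.39, 0.001]
ft_force: [0.4, 0.1, 0.2]
opening: 0.0857
```

Emit:
{"method": "send_rows", "body": {
  "steps": [
    [[0.009,0.038,0],0,1],
    [[0.009,0.038,0],0,1],
    [[0.009,0.038,0],0,1],
    [[0.009,0.038,0],0,1],
    [[0.009,0.038,0],-2,1],
    [[0.009,0.038,0],-2,1],
    [[0.009,0.038,0],-2,1],
    [[0.009,0.038,0],-1,1],
    [[0.009,0.038,0],0,1],
    [[0.009,0.038,0],0,1],
    [[0.008,0.03,0],0,1],
    [[0,0,0],0,1]
  ]
}}

```text
time_s: 2.15
tcp_pos: [0.4976, 0.1671, 0.2517]
orientation: [-3.13, -0.21, -0.002]
ft_force: [-0.3, 0.4, 0.2]
opening: 0.0854
```

Run:
```python
from h import *
s=env.sense();print(s['time_s'],s['tcp_pos'],s['orientation'])
snap('wrist','w1')
```

```text
2.15 [0.49762199 0.16714898 0.25165067] [-3.12990663e+00 -2.10272817e-01 -1.82556852e-03]
```

View pics/w1.png

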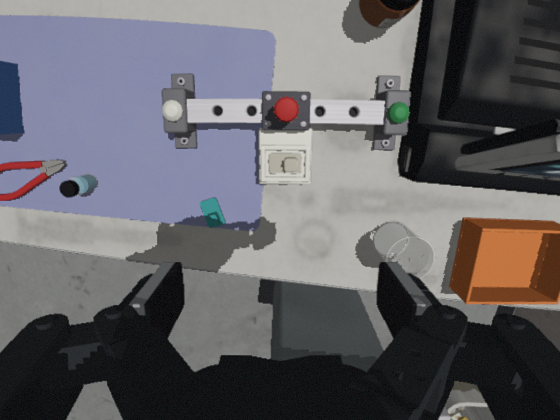

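The wrist view shows the knob at (286,109), the nest at (285,157) with the part's boss on its right (green) side at about (291,164), green at (398,113), white at (172,110), the beaker at (400,250) and the box on the right.

Run:
```python
from h import *
d=load('w1');im=d['img'];hsv=cv2.cvtColor(im,cv2.COLOR_RGB2HSV)
def cen(lo,hi,roi):
    m=cv2.inRange(hsv,lo,hi);k=np.zeros_like(m);x0,y0,x1,y1=roi;k[y0:y1,x0:x1]=m[y0:y1,x0:x1]
    n,l,s,c=cv2.connectedComponentsWithStats(k);i=1+np.argmax(s[1:,4]);return c[i],s[i]
g=cen((40,80,50),(80,255,255),(380,95,412,130));r=cen((0,120,60),(8,255,255),(265,90,305,130));w=cen((0,0,190),(180,60,255),(160,97,184,122))
G=onz(d,*g[0],.05);W=onz(d,*w[0],.05);print(g,w,r)
print('G',G,'W',W,'mid',(G+W)/2,np.linalg.norm(G-W)); y=(W-G)[:2];y/=np.linalg.norm(y);x=np.array([y[1],-y[0]])
print('yax',y,np.degrees(np.arctan2(-y[0],y[1])))
print('knob',onz(d,*r[0],.088),'nest est',(G+W)[:2]/2-.056*x)
cv2.imwrite('pics/z2.png',cv2.resize(im[120:195,250:325,::-1],(600,600),interpolation=2))
```

```text
(array([398.39660057, 112.35977337]), array([388, 102,  22,  21, 353], dtype=int32)) (array([172.35714286, 108.2967033 ]), array([165, 101,  16,  15, 182], dtype=int32)) (array([286.06304348, 108.93478261]), array([274,  97,  25,  25, 460], dtype=int32))
G [0.58916272 0.05713217 0.05      ] W [0.56234143 0.28635656 0.05      ] mid [0.57575207 0.17174436 0.05      ] 0.23078822650228348
yax [-0.11621604  0.99322396] 6.673769220567135
knob [0.57494194 0.17155912 0.088     ] nest est [0.52013153 0.16523627]
```

View pics/z2.png

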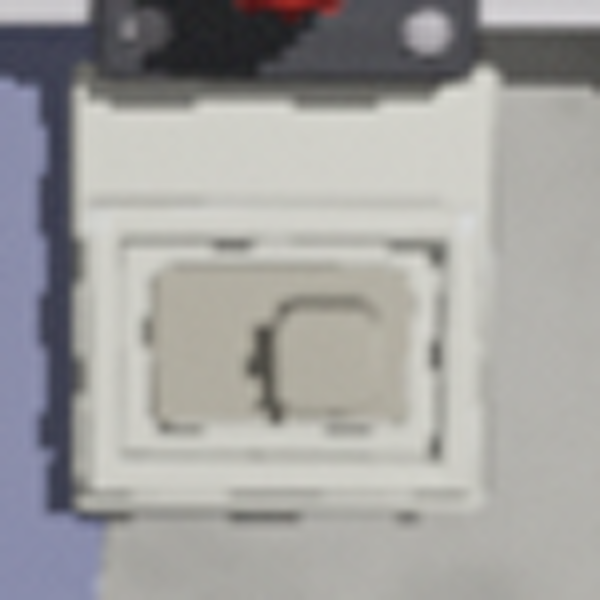

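Run:
```python
from h import *
d=load('w1')
print('boss',onz(d,290.9,164.75,.048),'plate',onz(d,285,162.75,.034))
for u,v in [(155,265),(412,265),(405,425),(150,425)]: print(onz(d,250+u/8,120+v/8,.034))
t=load('top0');s=load('scene0')
# box corners from wrist and top rim
for u,v in [(341,243),(387,240),(391,279),(343,283)]: print('box',onz(t,u,v,.045))
print(rot(env.sense()['orientation']))
```

```text
boss [0.52060297 0.15833788 0.048     ] plate [0.52014694 0.16443199 0.034     ]
[0.52828571 0.18276415 0.034     ]
[0.53297415 0.14802805 0.034     ]
[0.51108958 0.14571373 0.034     ]
[0.50636366 0.18070164 0.034     ]
box [ 0.48468246 -0.07431699  0.045     ]
box [ 0.48978383 -0.19879461  0.045     ]
box [ 0.38513692 -0.20284407  0.045     ]
box [ 0.37795518 -0.07476833  0.045     ]
[[ 9.91334387e-01  1.31362103e-01 -3.62940152e-04]
 [ 1.31362574e-01 -9.91332245e-01  2.06232296e-03]
 [-8.88831954e-05 -2.09212842e-03 -9.99997808e-01]]
```

Emit:
{"method": "send_rows", "body": {
  "steps": [
    [[0.006,-0.002,-0.03],0,0.5],
    [[0.006,-0.002,-0.038],0,0.5],
    [[0.006,-0.002,-0.038],0,0.5],
    [[0.005,-0.002,-0.038],0,0.5],
    [[0,-0.001,-0.03],0,0.5],
    [[0,0,-0.02],0,0.5],
    [[0,0,-0.012],0,0.5],
    [[0,0,-0.008],0,0.5],
    [[0,0,0],0,0.5]
  ],
  "force": 25
}}

```text
time_s: 2.95
tcp_pos: [0.52, 0.1498, 0.0364]
orientation: [3.135, 0.196, -0.003]
ft_force: [0.4, -0.6, 0.5]
opening: 0.0426
```

Run:
```python
from h import *
s=env.sense();print(s['time_s'],s['tcp_pos'],s['ft_force'])
snap('wrist','w2')
```

```text
2.95 [0.52003733 0.14977721 0.0363832 ] [ 0.35755144 -0.55608695  0.51336508]
```

View pics/w2.png

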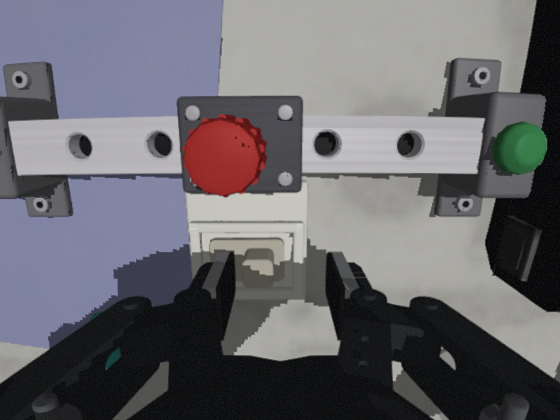

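Run:
```python
from h import *
d=load('w2');im=d['img'];hsv=cv2.cvtColor(im,cv2.COLOR_RGB2HSV)
s=env.sense();print(s['tcp_pos'],s['time_s'],d['origin'])
cv2.imwrite('pics/z3.png',cv2.resize(im[215:305,185:350,::-1],(792,432),interpolation=2))
m=cv2.inRange(hsv,(40,80,50),(80,255,255));M=cv2.moments(m);c=(M['m10']/M['m00'],M['m01']/M['m00']);print('G',c,onz(d,*c,.05))
for u,v in [(325,144),(410,144),(160,144),(79,146)]: print(onz(d,u,v,.038))
print('expected boss px',proj(d,(.5206,.1583,.048)), 'tcp px',proj(d,s['tcp_pos']))
```

```text
[0.52074272 0.15025326 0.03755019] 3.0 [0.58709138 0.15692033 0.17848752]
G (521.2105520273572, 147.71372740595993) [0.5897693  0.05862516 0.05      ]
[0.57949454 0.1366935  0.038     ]
[0.58432524 0.10042032 0.038     ]
[0.57104158 0.20651612 0.038     ]
[0.56625714 0.24259678 0.038     ]
expected boss px (np.float64(258.03943275947665), np.float64(274.6814925564957)) tcp px (np.float64(276.47317338736974), np.float64(266.2120299554964))
```

View pics/z3.png

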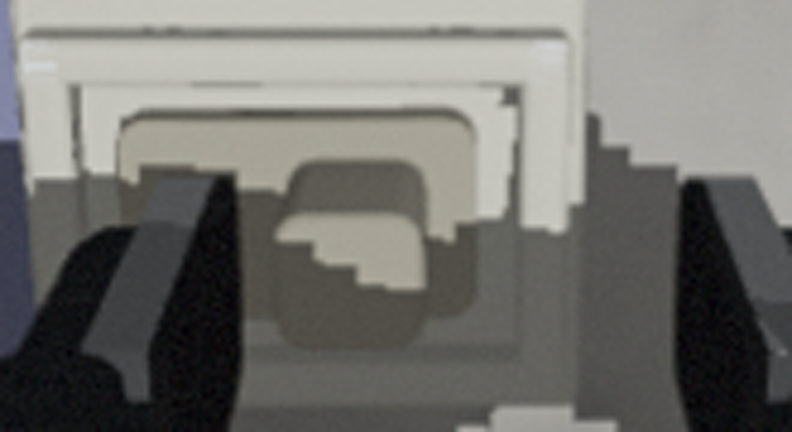

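The boss is where I measured it, at (0.5206, 0.158), so the tool needs +8 mm in y. Then I'll close and lift.

Emit:
{"method": "send_rows", "body": {
  "steps": [
    [[0,0.004,0],0,0.5],
    [[0,0.004,-0.001],0,0.5],
    [[0,0,0],0,0.5],
    [[0,0,0],0,0],
    [[0,0,0],0,0],
    [[0,0,0],0,0],
    [[0,0,0],0,0],
    [[0,0,0],0,0],
    [[0,0,0],0,0],
    [[0,0,0],0,0]
  ],
  "force": 25
}}

```text
time_s: 3.83
tcp_pos: [0.5208, 0.1587, 0.0368]
orientation: [3.135, 0.197, 0.001]
ft_force: [-0.8, 0.2, 6.7]
opening: 0.013
```

Run:
```python
from h import *
s=env.sense();print(s['tcp_pos'],s['opening'],s['ft_force'])
```

```text
[0.52079707 0.15866372 0.03675553] 0.013016478927375983 [-0.78833132  0.16420478  6.66954359]
```

Emit:
{"method": "send_rows", "body": {
  "steps": [
    [[0,0,0.01],0,0],
    [[0,0,0.02],0,0],
    [[0,0,0.035],0,0],
    [[0,0,0.035],0,0],
    [[0,0,0.035],0,0],
    [[0,0,0.02],0,0],
    [[0,0,0],0,0],
    [[0,0,0],0,0]
  ]
}}

```text
time_s: 4.5
tcp_pos: [0.5212, 0.1587, 0.1928]
orientation: [-3.135, -0.197, -0.005]
ft_force: [-0.5, -0.6, -0.8]
opening: 0.0133
```

Run:
```python
from h import *
s=env.sense();print(s['tcp_pos'],s['opening'],s['ft_force'])
snap('wrist','w3')
```

```text
[0.52121416 0.15865964 0.19283981] 0.013272489796307725 [-0.45143109 -0.55042685 -0.8212754 ]
```

View pics/w3.png

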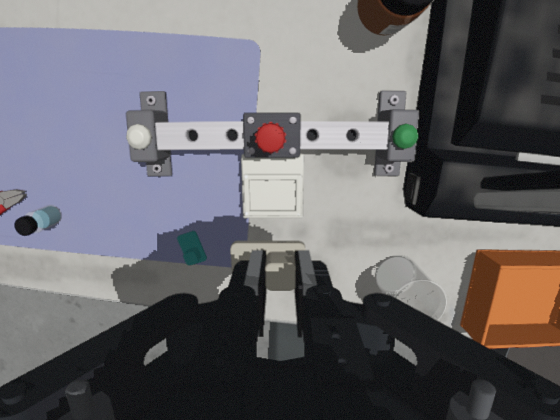

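The part is held and the nest is empty. Next is the box.

Emit:
{"method": "send_rows", "body": {
  "steps": [
    [[-0.006,-0.02,0],0,0],
    [[-0.011,-0.037,0],0,0],
    [[-0.011,-0.037,0],0,0],
    [[-0.011,-0.037,0],0,0],
    [[-0.011,-0.037,0],0,0],
    [[-0.011,-0.037,0],0,0],
    [[-0.011,-0.037,0],0,0],
    [[-0.01,-0.03,0],0,0],
    [[-0.006,-0.023,0],0,0],
    [[0,0,0],0,0],
    [[0,0,0],0,0]
  ]
}}

```text
time_s: 5.47
tcp_pos: [0.431, -0.1374, 0.1899]
orientation: [-3.135, -0.192, 0.004]
ft_force: [0.4, -0.1, -0.7]
opening: 0.0132
```

Run:
```python
from h import *
s=env.sense();print(s['tcp_pos'],s['opening'],s['ft_force'])
d=snap('wrist','w4')
print(proj(d,s['tcp_pos']+[0,0,-.15]))
```

```text
[ 0.43104863 -0.13744185  0.18994124] 0.01316966469611645 [ 0.4380704  -0.12440838 -0.67827746]
(np.float64(278.85837250805), np.float64(195.3418989252536))
```

View pics/w4.png

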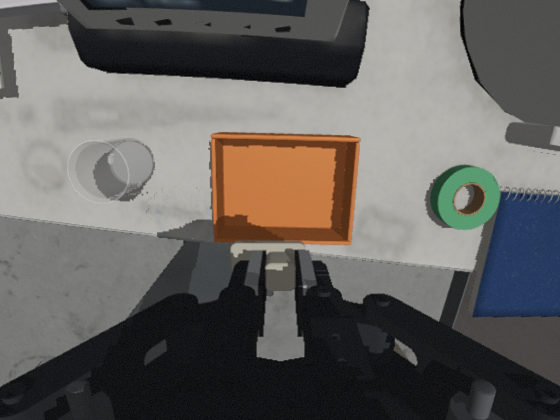

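The point below the TCP projects to (279,195), close to the box centre at about (284,190). I'll lower, release and retreat.

Emit:
{"method": "send_rows", "body": {
  "steps": [
    [[0,0,-0.02],0,0],
    [[0,0,-0.035],0,0],
    [[0,0,-0.035],0,0],
    [[0,0,-0.035],0,0],
    [[0,0,-0.025],0,0],
    [[0,0,-0.015],0,0],
    [[0,0,-0.006],0,0],
    [[0,0,0],0,0],
    [[0,0,0],0,0.4],
    [[0,0,0],0,0.4],
    [[0,0,0],0,0.4],
    [[0,0,0],0,0.4]
  ]
}}

```text
time_s: 6.52
tcp_pos: [0.4333, -0.1366, 0.0213]
orientation: [3.135, 0.197, 0.003]
ft_force: [-0.2, -0.6, -1.3]
opening: 0.0347
```

Emit:
{"method": "send_rows", "body": {
  "steps": [
    [[0,0,0.01],0,0.4],
    [[0,0,0.03],0,0.4],
    [[0,0,0.04],0,0.4],
    [[0,0,0.04],0,0.4],
    [[0,0,0.04],0,0.4],
    [[0,0,0.02],0,0.4],
    [[0,0,0],0,0.4],
    [[0,0,0],0,0.4]
  ]
}}

```text
time_s: 7.18
tcp_pos: [0.4332, -0.1367, 0.2023]
orientation: [3.133, 0.196, 0.006]
ft_force: [-0.1, 0.2, -0.4]
opening: 0.0343
```

Run:
```python
from h import *
s=env.sense();print(s['tcp_pos'],s['opening'],s['ft_force'])
d=snap('wrist','w5')
```

```text
[ 0.4332117  -0.1367243   0.20231081] 0.03433742456234773 [-0.09453982  0.16684995 -0.37051111]
```

View pics/w5.png

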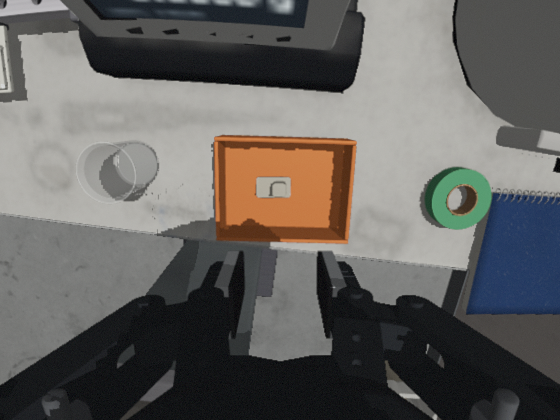

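The reject lies flat near the box centre at (273,187). Now I'll move above the knob, going along y first to stay clear of the display.

Emit:
{"method": "send_rows", "body": {
  "steps": [
    [[0.006,0.025,0],0,0.6],
    [[0.008,0.037,0],0,0.6],
    [[0.008,0.037,0],0,0.6],
    [[0.008,0.037,0],0,0.6],
    [[0.012,0.037,0],0,0.6],
    [[0.018,0.035,0],-1,0.6],
    [[0.024,0.032,0],0,0.6],
    [[0.024,0.03,0],0,0.6],
    [[0.02,0.024,0],0,0.6],
    [[0.014,0.014,0],0,0.6],
    [[0,0,0],0,0.6],
    [[0,0,0],0,0.6]
  ]
}}

```text
time_s: 8.23
tcp_pos: [0.5735, 0.1723, 0.1982]
orientation: [3.137, 0.173, -0.006]
ft_force: [-1.2, -0.7, -0.8]
opening: 0.0511
```

Run:
```python
from h import *
d=snap('wrist','w6')
s=env.sense();print(s['tcp_pos'],s['opening'],s['ft_force'],s['orientation'])
hsv=cv2.cvtColor(d['img'],cv2.COLOR_RGB2HSV)
m=cv2.inRange(hsv,(0,120,60),(8,255,255));n,l,st,c=cv2.connectedComponentsWithStats(m);i=1+np.argmax(st[1:,4]);print(st[i],onz(d,*c[i],.089))
```

```text
[0.57326653 0.17106548 0.19841018] 0.05105154870697456 [-0.18847183 -0.57032731 -0.09507226] [ 3.13597826  0.17068427 -0.00585591]
[265 186  29  32 683] [0.57779547 0.17201152 0.089     ]
```

View pics/w6.png

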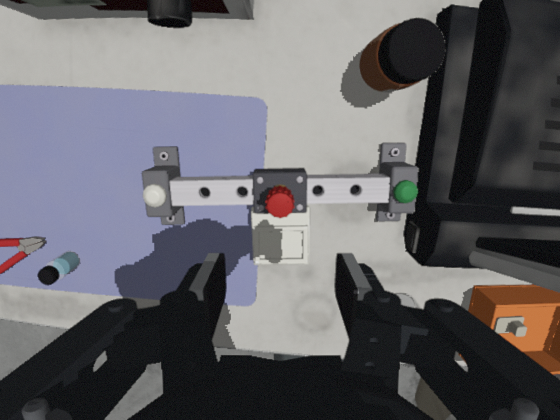

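Emit:
{"method": "send_rows", "body": {
  "steps": [
    [[0.002,0.001,-0.02],0,0.6],
    [[0,0,-0.03],0,0.6],
    [[0,0,-0.03],0,0.6],
    [[0,0,-0.025],0,0.6],
    [[0,0,-0.017],0,0.6],
    [[0,0,-0.009],0,0.6],
    [[0,0,-0.003],0,0.6],
    [[0,0,0],0,0.6]
  ]
}}

```text
time_s: 8.95
tcp_pos: [0.576, 0.1717, 0.066]
orientation: [3.136, 0.169, -0.002]
ft_force: [0.5, 1.8, 0.8]
opening: 0.0511
```

Run:
```python
from h import *
d=snap('wrist','w7')
s=env.sense();print(s['tcp_pos'],s['opening'],s['ft_force'])
```

```text
[0.57671793 0.17222375 0.06692603] 0.05127231029420176 [-0.49589103 -0.07755145  0.57789787]
```

View pics/w7.png

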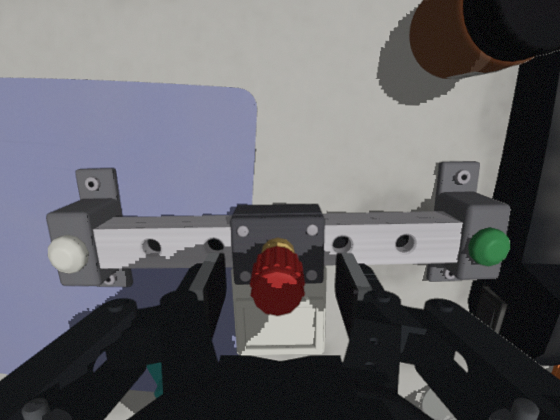

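The fingers straddle the knob, so I'll lower about 2 mm and close at 60 N.

Emit:
{"method": "send_rows", "body": {
  "steps": [
    [[0,0,-0.002],0,0.6],
    [[0,0,0],0,0],
    [[0,0,0],0,0],
    [[0,0,0],0,0],
    [[0,0,0],0,0],
    [[0,0,0],0,0],
    [[0,0,0],0,0],
    [[0,0,0],0,0]
  ],
  "force": 60
}}

```text
time_s: 9.67
tcp_pos: [0.5771, 0.1728, 0.0653]
orientation: [-3.137, -0.17, -0.002]
ft_force: [-2.0, -0.8, 6.2]
opening: 0.0204
```

Emit:
{"method": "send_rows", "body": {
  "steps": [
    [[0,0,0.003],0,0],
    [[0,0,0.003],0,0],
    [[0,0,0.003],0,0],
    [[0,0,0.003],0,0],
    [[0,0,0.001],0,0],
    [[0,0,0],0,0],
    [[0,0,0],0,0],
    [[0,0,0],0,0]
  ]
}}

```text
time_s: 10.33
tcp_pos: [0.5768, 0.1727, 0.0772]
orientation: [-3.137, -0.17, -0.001]
ft_force: [5.0, 1.3, -7.0]
opening: 0.0201
```

Run:
```python
from h import *
d=snap('wrist','w8');snap('scene','s8')
s=env.sense();print(s['tcp_pos'],s['opening'],s['ft_force'])
a=load('w7')['img'][180:340,200:360,::-1];b=d['img'][180:340,200:360,::-1]
cv2.imwrite('pics/z8.png',np.hstack([cv2.resize(a,(400,400)),cv2.resize(b,(400,400))]))
```

```text
[0.57676625 0.17268764 0.07721062] 0.020259591332665614 [ 4.37155678  2.11187795 -7.99059408]
```

View pics/z8.png

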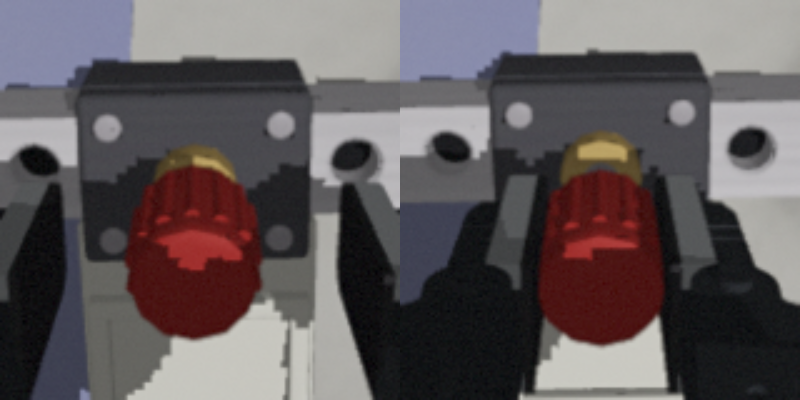

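The plunger is up: the gap shows under the knob, and spring force is about 7–8 N. Sliding 36 mm toward green.

Emit:
{"method": "send_rows", "body": {
  "steps": [
    [[0.0005,-0.004,0],0,0],
    [[0.0007,-0.006,0],0,0],
    [[0.0007,-0.006,0],0,0],
    [[0.0007,-0.006,0],0,0],
    [[0.0007,-0.006,0],0,0],
    [[0.0005,-0.005,0],0,0],
    [[0.0004,-0.003,0],0,0],
    [[0,0,0],0,0],
    [[0,0,0],0,0]
  ]
}}

```text
time_s: 11.18
tcp_pos: [0.5814, 0.1357, 0.0773]
orientation: [3.136, 0.169, 0.001]
ft_force: [5.4, -0.5, -7.3]
opening: 0.0197
```

Run:
```python
from h import *
d=snap('wrist','w9')
s=env.sense();print(s['tcp_pos'],s['opening'],s['ft_force'])
```

```text
[0.58141076 0.13568613 0.07731502] 0.020237796063845886 [ 5.02846339 -0.47424349 -7.14485947]
```

View pics/w9.png

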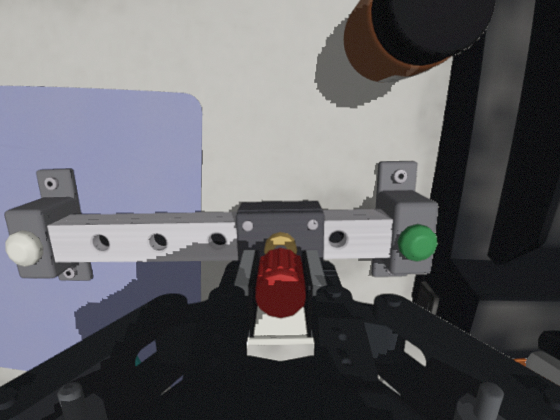

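The carriage moved 37 mm; holes show at (101), (159) and (218) on the left and (338) on the right. Lowering now.

Emit:
{"method": "send_rows", "body": {
  "steps": [
    [[0,0,-0.003],0,0],
    [[0,0,-0.003],0,0],
    [[0,0,-0.003],0,0],
    [[0,0,-0.003],0,0],
    [[0,0,-0.002],0,0],
    [[0,0,0],0,0],
    [[0,0,0],0,0],
    [[0,0,0],0,0]
  ]
}}

```text
time_s: 11.9
tcp_pos: [0.5815, 0.137, 0.0653]
orientation: [3.137, 0.17, 0.003]
ft_force: [-0.1, -1.7, 9.7]
opening: 0.0204
```

Run:
```python
from h import *
d=snap('wrist','w10')
s=env.sense();print(s['tcp_pos'],s['opening'],s['ft_force'])
for u in ('w9','w10'):
    pass
a=load('w8')['img'][180:340,200:360,::-1];b=d['img'][180:340,200:360,::-1]
cv2.imwrite('pics/z10.png',np.hstack([cv2.resize(a,(400,400)),cv2.resize(b,(400,400))]))
```

```text
[0.58153344 0.13703775 0.06524697] 0.020095493732338647 [ 1.13942378 -0.69477868  9.45168991]
```

View pics/z10.png

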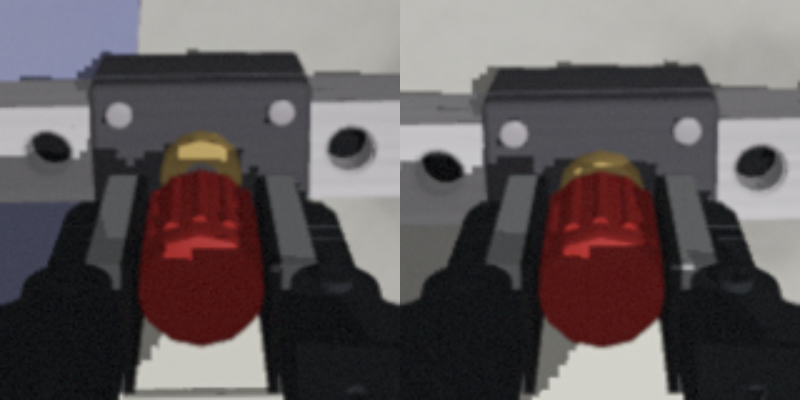

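The knob-to-carriage spacing is back to the home value (43 zoomed px, against 57 when lifted), with 9 N of downward seat reaction. One last check of everything else before handing in.

Run:
```python
from h import *
a=snap('scene','s11')['img'];b=load('scene0')['img']
cv2.imwrite('pics/z11.png',np.vstack([cv2.resize(x[160:310,150:450,::-1],(600,300),interpolation=2) for x in (b,a)]))
s=env.sense();print(s['time_s'],s['tcp_pos'],s['opening'],s['ft_force'])
```

```text
12.0 [0.58152475 0.13703451 0.06523198] 0.020298418416263283 [ 0.65047398 -0.20219257  9.98077633]
```

View pics/z11.png

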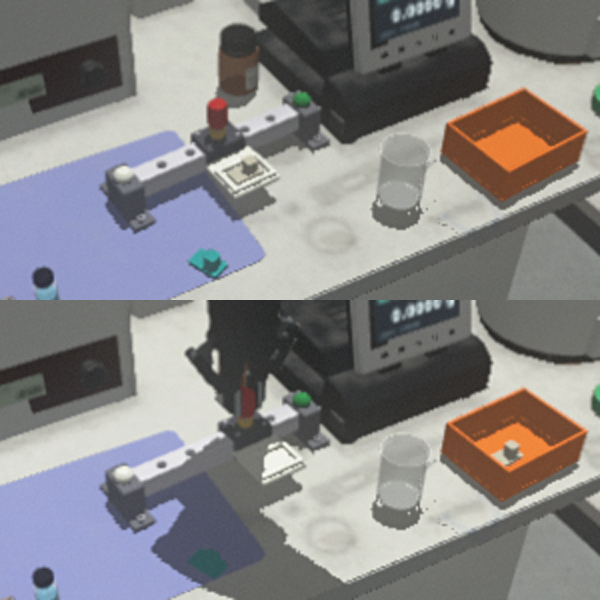

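The part is in the box, the carriage has moved one hole toward green, and the beaker and vial are unmoved.

```bash
python3 -c "
from cell import env
print(env.job_done())"
```

```text
the job is handed in; nothing more can be done
None
```

The job is handed in at about 12 s of the 54 s allowed. `job_done` gives no verdict, so what follows rests on my own checks.

**What I did:** I lifted the reject by its boss, set it down in the orange box and let go. I then gripped the red knob at 60 N, raised the plunger about 12 mm, slid the carriage one hole toward the green marker and lowered the pin.

**Last checks:**
- **Reject:** it lies flat near the middle of the box floor, seen in the wrist view after release and again in the last scene view.
- **Carriage:** the tool moved 37 mm sideways and settled back to about 36 mm as the pin dropped, which matches one hole.
- **Pin:** the tool is back at its first grip height (0.065 m). The knob-to-carriage spacing in the picture equals the original home value, good to about 1 mm. The wrist reads about 10 N upward, so the gripper presses the plunger onto its seat.
- **Grip:** the fingers read 20 mm open on the 22 mm knob, so it is still held.
- **Bystanders:** the beaker and vial look unmoved in the last scene view. The arm hides the jar there. It was upright in a wrist view taken just before the pin was lowered, and the arm did not go near it after that.

No check failed or disagreed. I did not push the carriage to prove that it is locked.

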